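Start the eggs steaming in the multi-cooker

ROBOT

A 6-joint arm with a two-finger parallel gripper is mounted at the origin on a cart in front of the work surface, level with it; the furniture and walls round the work are solid. World frame = base frame: x ahead of the robot, y to its left, z up, the work surface at z = 0. Lengths are in mm, angles in degrees, forces in N, time in s.
With the tool pointing down it reaches from about 325 to 775 mm from the base axis. Payload 5.5 kg.
Tool frame: the origin (TCP) lies midway between the tips of the shut fingers; the grasp point (between the pads) lies bot.grasp_offset behind it (bot.grasp_offset is the distance from the TCP to the grasp point, in mm); z points along the fingers, y is the direction in which the jaws open and shut (so a half turn about z gives the same grasp; the last joint's range is limited). The gripper opens to 88 mm and grips with 3 to 60 N. Pads are 20 mm wide; open, the fingers measure 115 mm over their backs; the gripper's body (75 mm by 178 mm) begins 61 mm behind the grasp point.
Start: joints at [61.037, 5.22, 70.514, -0, 104.267, -3.249], TCP at [260.337, 540.593, 201.531] pointing down, gripper open.
Joint ranges: [-164.24, 164.24], [-49.07, 125.15], [9.68, 141.18], [-86.29, 266.29], [3.28, 154.24], [-151.56, 151.56]. Speed limits (degrees/s): [147.25, 147.25, 172.46, 180, 180, 180].

INTERFACE

Orientations are given as a 3x3 rotation matrix whose columns are the frame's x, y, z axes.
In Python, from bench import bot gives the robot as it stands. The module is installed in compiled form; this text tells all that it offers.
- The arm moves only by the tool arm_command, never from a script. Its arguments are lists of equal length, an entry for each row: "offset": the shift along the tool's x, y, z in m, a list of three; "spin": the turn about the tool's z in degrees; "jaw": the finger opening in m, from 0 to 0.0878. In form: {"offset": [[tx, ty, tz], ...], "spin": [spin, ...], "jaw": [jaw, ...]}. A call has 1 to 8 rows; each row is the pose to reach, as a shift and turn from the pose measured when the call began, along the tool's axes at that moment; what a row does not reach only later rows make up. A row lasts 1/8 s, in which the tool goes at most 62.5 mm and 10.7 degrees, less where a joint would pass 70% of its speed; a pose out of reach is approached as far as the arm can. A call with a gripper value outside its range is refused whole. The fingers move at their own pace and stop on an object; "squeeze" is the grip in N (left out, the last holds). Time passes only in rows, so rows that repeat a pose let the fingers close. It gives the time, the measured TCP pose, the force and the opening at its end, in the units of the state.
- bot.observe(): the state, without advancing time (a new reading comes with each control period).
- bot.get_image(name): name is "side" or "top"; returns (picture, depth): 400x640x3 uint8, red, green, blue; 400x640 float32, mm along the optical axis (not along the pixel's ray), 0 where there is no reading.
- bot.camera_params(name): a dict with "mtx" (3x3 intrinsics, pixels), "R" (3x3) and "t" (3): a world point X has camera coordinates R X + t. Camera axes: x right, y down, z forward; pixel columns grow to the right and rows downward; lengths in mm; the calibration is good to about 2 mm. A picture is of the moment at which its call begins. camera_params takes no time and is no camera call.
- bot.close_job(): hands the job in, once; it reports no verdict.
The state is a dict: "clock": time; "joint_positions": joint angles; "dq": joint speeds; "effort": joint torques, N m; "tool_pos": TCP position; "orientation": TCP orientation; "ft_force": force on the tool from outside, world axes, zero at the start; "moment": the same for the moment, N m; "grip_width": finger opening in mm.
Only numpy, scipy, OpenCV 4.12 (cv2) and the standard library are available. Lean on these libraries where they do the work, as an engineer would, in place of code of your own. Each camera call takes 0.05 s, during which the arm holds its last target.

TASK

The eggs are in the multi-cooker: set them steaming. With the fingertips only, gently push the raised lid down by the tab on its front rim until it is fully shut, then press the steam key (white with three blue bars) all the way down and let it up, then press the green start key all the way down and let it up. Keep every touch light, press no key while the lid is up and no other key at all, and do not lift, shift or knock the cooker or the things standing round it.

Things in the scene. Friction and masses are not known exactly. Their poses are not given: they have to be found in the camera images.
- cooker: round cream-white multi-cooker, 3 kg, standing loose on rubber feet; body 252 mm across, 290 mm over the two grey side grips (at its own +y and -y), 183 mm high with the lid shut (192 at the steam vent near the hinge). Origin: centre of its underside, on the worktop. Its own -x points to its front (roughly to the robot), +y to its left-hand grip as seen by the robot, z up. Inside, a steel pot with six brown eggs on a tray
- cooker_lid (a joint): angle of the lid about its level hinge at the cooker's back, rad: 0 = fully shut (on its stop), positive = front edge raised; starts between 0.3 and 0.5. A stiff hinge holds the lid at whatever angle it is left; about 1 to 3 N down on the front tab moves it. It does not spring back
- lid_tab (a point): the spot to push: centre of the top of the ribbed dark grey tab (34 mm fore and aft, 64 wide) on the lid's front rim. Its top stands 12 mm above the lid's flat top. In the lid's plane it lies 256 mm in front of the hinge and 42 mm above it, and swings with the lid. Lid shut: 121 mm in front of the cooker's axis, 195 mm above the worktop. Axes: the lid's, level with the cooker's when shut
- lid_pad (a joint): how far that tab is pressed in, square to the lid, m: 0 = out, 0.010 = in. It is sprung and gives from about 1 N to 11 N over its travel, then is solid; it comes out again when let go
- lid_hinge (a point): middle of the lid's hinge line, which runs along the cooker's y axis: 135 mm behind the cooker's axis, 153 mm above its underside
- key_steam (a joint): travel of the steam key into the lid, m: 0 = up, 0.005 = all the way down; springs back when let go. About 1 N starts it and 6.6 N takes it all the way down
- key_steam_top (a point): centre of the top of the steam key: round, white, 24 mm across, three short blue bars on it; stands 7 mm proud of the black control strip across the lid; leftmost of the row of four as seen from the cooker's front (78 mm to +y of the middle). The row runs 76 mm behind the tab, keys at +78, +36, -36 and -78 mm, so 42 mm between neighbours. With the lid shut its top is level and 191 mm above the worktop, and it is pressed straight down
- key_start (a joint): travel of the start key, as for the steam key (0 up, 0.005 all the way down, same spring)
- key_start_top (a point): centre of the top of the start key: round, green with a white triangle, 24 mm across; rightmost of the row (78 mm to -y of the middle); height and direction as for the steam key
- key_soup (a joint): travel of the soup key, m (0 up, 0.005 down); not to be pressed. White with three orange bars crosswise, second from the left
- key_cancel (a joint): travel of the cancel key, m (0 up, 0.005 down); not to be pressed. Red with a white square, third from the left
- mug: white china mug with a sprig pattern, 92 mm across, 95 mm high, bystander; origin near the middle of its underside
- egg_cup_1: white china egg cup, 49 mm across, 56 mm high, empty, bystander; origin: centre of its underside
- egg_cup_2: a second egg cup just like it, bystander
- spoon_1: steel table spoon lying flat, 187 x 31 x 6 mm, bystander; origin: middle of its underside, x along its length
- spoon_2: a second such spoon, bystander
- spoon_3: a third such spoon, lying crosswise near the worktop's front edge before the cooker, bystander

How it is judged:
By the outcome, as a careful person would: the job done as asked, in the order asked, and still so for the second after the job is handed in, with the robot touching nothing.
It also fails if it takes over 48 s, if anything falls off the work surface, if the arm or the gripper's body presses on something with over 40 N, if the wrist force passes 120 N, or if a joint passes its speed limit or range.

## Working session

There is one attempt and no reset: what is moved stays moved. The work goes in short steps, Python scripts to look and compute and a tool call to move; the robot and the scene stay as the last step left them, time stands still between calls to the robot, and variables do not carry over. Pictures are saved under pics/ and viewed, and the job is handed in when it is done.

Besides the shell and the picture viewer there is one more tool, called after "Call:" by a JSON object that holds its "name" and its "arguments". arm_command: Moves the arm, as the interface text tells. Its arguments: {"type":"object","properties":{"offset":{"type":"array","items":{"type":"array","items":{"type":"number"}}},"spin":{"type":"array","items":{"type":"number"}},"jaw":{"type":"array","items":{"type":"number"}},"squeeze":{"type":"number"}},"required":["offset","spin","jaw"]}

```bash
mkdir -p pics; cat > h.py <<'E'
import numpy as np, cv2
from bench import bot
def snap(n,f):
    p,d=bot.get_image(n); cv2.imwrite(f'pics/{f}.png',p[:,:,::-1]); np.savez(f'pics/{f}.npz',p=p,d=d); return p,d
def pt(n,u,v,d):
    c=bot.camera_params(n); K=c['mtx'];R=c['R'];t=c['t']
    return R.T@(np.linalg.inv(K)@np.array([u,v,1.])*d-t)
def ray(n,u,v,z):
    c=bot.camera_params(n); K=c['mtx'];R=np.array(c['R']);t=np.array(c['t'])
    o=-R.T@t; r=R.T@(np.linalg.inv(K)@np.array([u,v,1.])); return o+r*(z-o[2])/r[2]
def proj(n,X):
    c=bot.camera_params(n); q=c['mtx']@(c['R']@np.array(X)+c['t']); return q[:2]/q[2]
E
python3 - <<'E'
from h import *
np.set_printoptions(precision=2,suppress=True)
snap('side','s0');snap('top','t0')
print(bot.observe(),bot.grasp_offset)
for n in('side','top'):print(bot.camera_params(n))
E
```

```text
{'clock': 0.1, 'joint_positions': array([ 61.04,   5.26,  70.58,  -0.  , 104.27,  -3.25]), 'dq': array([-0.02,  0.01, -0.16,  0.08,  0.1 ,  0.03]), 'effort': array([  0.  , -44.79, -40.76,   0.07,   0.03,  -0.  ]), 'tool_pos': array([260.2 , 540.28, 200.49]), 'orientation': array([[-0.9 ,  0.43, -0.  ],
       [ 0.43,  0.9 , -0.  ],
       [ 0.  , -0.  , -1.  ]]), 'ft_force': array([-0.41, -0.69, -0.64]), 'moment': array([-0.03,  0.02, -0.02]), 'grip_width': 87.87901158689014} 18.700000000000003
{'mtx': array([[395.84,   0.  , 315.67],
       [  0.  , 395.84, 199.28],
       [  0.  ,   0.  ,   1.  ]]), 'R': array([[ 0.66, -0.75,  0.01],
       [-0.46, -0.41, -0.79],
       [ 0.6 ,  0.51, -0.61]]), 't': array([-396.09,  336.21,  926.95])}
{'mtx': array([[413.69,   0.  , 320.77],
       [  0.  , 413.69, 195.71],
       [  0.  ,   0.  ,   1.  ]]), 'R': array([[ 0.03, -1.  , -0.02],
       [-1.  , -0.03, -0.07],
       [ 0.07,  0.02, -1.  ]]), 't': array([ -66.88,  555.11, 1210.26])}
```

View pics/s0.png

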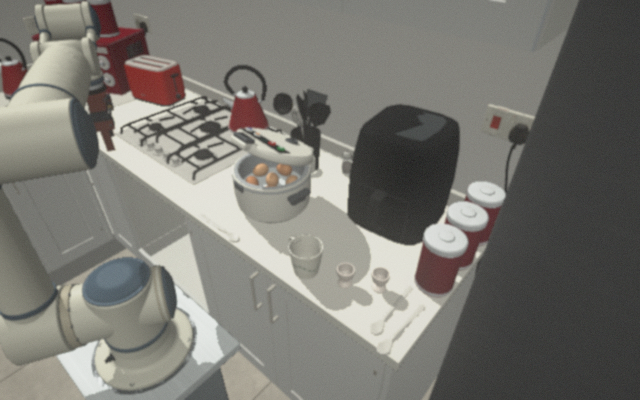

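View pics/t0.png

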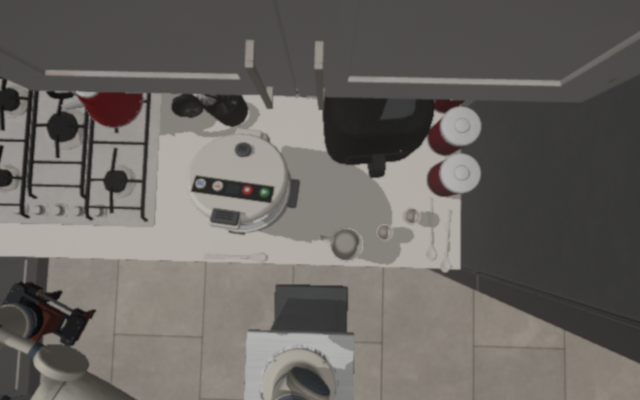

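The top view shows the cooker at about (240,180), the keys running from (201,184) to (263,192), and the tab at about (225,217). Next I measure them with depth.

```bash
python3 - <<'E'
from h import *
np.set_printoptions(precision=1,suppress=True)
z=np.load('pics/t0.npz');p=z['p'];d=z['d']
cv2.imwrite('pics/t0z.png',cv2.resize(p[120:270,170:320,::-1],None,fx=4,fy=4,interpolation=cv2.INTER_CUBIC))
h=cv2.cvtColor(p,cv2.COLOR_RGB2HSV)
roi=np.zeros(d.shape,bool);roi[170:205,185:280]=1
H,S,V=[h[...,i].astype(int) for i in range(3)]
def cen(m,l):
    v,u=np.nonzero(m); dd=np.median(d[m]); print(l,m.sum(),u.mean(),v.mean(),dd,pt('top',u.mean(),v.mean(),dd))
    return
cen(roi&(S>120)&((H<8)|(H>172))&(V>70),'red')
cen(roi&(S>100)&(H>45)&(H<85)&(V>60),'green')
m=roi&(V<70); 
for n,c in [('k1',(201,184)),('k2',(218,186))]:
    mm=np.zeros(d.shape,bool);mm[c[1]-5:c[1]+6,c[0]-6:c[0]+7]=1
    cen(mm&(V>95),n)
roi2=np.zeros(d.shape,bool);roi2[207:232,205:248]=1
print(V[207:230,208:246:1])
for (u,v) in [(225,213),(225,216),(225,219),(240,180),(213,160),(270,165)]: print(u,v,d[v,u],pt('top',u,v,d[v,u]))
E
```

```text
red 65 246.90769230769232 189.7846153846154 992.695 [550.  121.3 257.9]
green 30 264.9 192.73333333333332 989.70776 [543.9  77.5 259.6]
k1 81 200.01234567901236 182.93827160493828 995.79834 [563.6 235.1 257.8]
k2 86 217.19767441860466 185.3953488372093 993.56555 [558.6 193.  258.9]
[[169 169 169 168 164 154 149 155 158 160 160 161 163 164 166 168 169 169
  169 169 169 168 169 169 169 168 169 168 169 169 169 169 169 169 168 168
  168 169]
 [172 170 169 166 153 129 114 117 120 123 125 130 139 146 155 158 160 161
  161 163 165 167 169 168 169 169 169 168 169 169 169 169 169 169 168 168
  168 168]
 [178 175 172 164 140 104  83  81  82  85  87  91 101 108 117 121 122 123
  129 139 147 155 159 160 160 161 164 165 167 169 169 168 168 169 168 169
  168 169]
 [182 181 177 166 132  92  74  72  69  69  70  71  74  76  79  81  83  85
   90 101 109 117 120 124 126 134 142 147 155 159 160 162 164 167 168 169
  168 168]
 [183 183 180 162 123  85  73  71  65  60  59  59  59  59  62  65  66  69
   70  73  76  79  80  83  88  94 104 109 116 120 124 134 145 157 162 163
  164 167]
 [181 182 176 151 109 
[... 2367 characters left out ...]
9 178 177 174 171 169 167 166 165 161 158 154 150 148 146 144 143 144
  146 146 148 149 151 153 155 157 160 162 159 145 122 115 133 144 147 147
  147 147]
 [179 179 178 178 178 177 177 176 176 173 172 170 169 167 165 161 155 151
  147 142 141 142 144 144 146 146 147 148 145 133 121 122 137 144 145 145
  145 145]
 [179 178 179 178 179 178 178 178 178 178 177 177 177 177 176 174 170 165
  157 151 147 150 153 151 152 150 148 146 142 137 137 144 148 149 148 149
  149 147]]
225 213 957.92444 [492.3 163.7 289.6]
225 216 954.4624 [485.3 162.7 292.5]
225 219 947.35406 [478.4 160.7 299.2]
240 180 1013.9375 [575.1 143.  238.7]
213 160 1033.2808 [625.  215.8 224. ]
270 165 1036.9231 [616.9  73.7 217.2]
```

View pics/t0z.png

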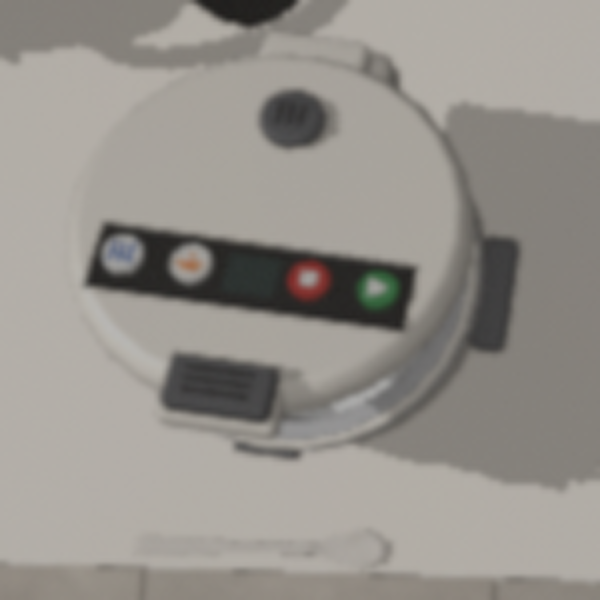

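```bash
cat >> h.py <<'E'
F=np.array([-.992,.124,0]); L=np.array([.124,.992,0])  # cooker front, left
HG=np.array([703.6,137.6,153.])
def lidp(fwd,left,up,th): c,s=np.cos(th),np.sin(th); return HG+F*(fwd*c-up*s)+L*left+np.array([0,0,fwd*s+up*c])
def go(T):
    o=bot.observe(); R=o['orientation']; y=R[:,1]
    sp=-(82.9-np.degrees(np.arctan2(y[1],y[0])))
    print('t',round(o['clock'],2),'pos',np.round(o['tool_pos'],1),'f',np.round(o['ft_force'],2),'jaw',round(o['grip_width'],1),'spin',round(sp,2))
    for t in np.atleast_2d(T): print('  tgt',np.round(t,1),'off',np.round(R.T@(t-o['tool_pos'])/1000,4))
E
python3 -c "
from h import *
t=lidp(256,0,42,.402); print(t); go(t+[0,0,48])"
```

```text
[486.19441675 164.77569791 291.81425242]
t 0.1 pos [260.2 540.3 200.5] f [-0.41 -0.69 -0.64] jaw 87.9 spin -18.62
  tgt [486.2 164.8 339.8] off [-0.3665 -0.2405 -0.1389]
```

Call:
{"name": "arm_command", "arguments": {"offset": [[0,0,-0.06],[0,0,-0.12],[0,0,-0.16],[-0.05,-0.033,-0.16],[-0.1,-0.066,-0.16],[-0.15,-0.098,-0.16],[-0.2,-0.131,-0.16],[-0.25,-0.164,-0.16]], "spin": [0,0,0,-4,-8,-12,-16,-18.6], "jaw": [0,0,0,0,0,0,0,0], "squeeze": 5}}

```text
clock: 1.1
tool_pos: [415.0, 282.6, 360.3]
orientation: [[-0.993, 0.122, -0.001], [0.122, 0.993, -0.002], [0.001, -0.002, -1.0]]
ft_force: [1.5, -0.7, 0.2]
grip_width: 11.0
```

```bash
python3 -c "
from h import *
t=lidp(256,0,42,.402); go([t+[0,0,60],t+[0,0,30]])"
```

```text
t 1.1 pos [415.  282.6 360.3] f [ 1.54 -0.72  0.15] jaw 11.0 spin 0.1
  tgt [486.2 164.8 351.8] off [-0.085  -0.1082  0.0086]
  tgt [486.2 164.8 321.8] off [-0.085  -0.1082  0.0386]
```

Call:
{"name": "arm_command", "arguments": {"offset": [[-0.03,-0.04,0],[-0.06,-0.08,0],[-0.085,-0.108,0.0],[-0.085,-0.108,0.01],[-0.085,-0.108,0.025],[-0.085,-0.108,0.025]], "spin": [0,0,0,0,0,0], "jaw": [0,0,0,0,0,0]}}

```text
clock: 1.85
tool_pos: [485.4, 165.7, 333.7]
orientation: [[-0.993, 0.121, -0.004], [0.121, 0.993, -0.002], [0.004, -0.003, -1.0]]
ft_force: [-1.0, 0.2, 0.8]
grip_width: 0.4
```

```bash
python3 -c "
from h import *
go([lidp(256,0,42,.402)+[0,0,20]]);snap('top','t1');snap('side','s1');go(lidp(256,0,42,.402))
p=cv2.imread('pics/t1.png')[130:280,150:350];s=cv2.imread('pics/s1.png')[90:240,200:350]
cv2.imwrite('pics/c1.png',np.hstack([cv2.resize(p,(533,400)),cv2.resize(s,(267,267)) if 0 else cv2.copyMakeBorder(cv2.resize(s,(267,267)),0,133,0,0,0)]))"
```

```text
t 1.85 pos [485.4 165.7 333.7] f [-0.99  0.16  0.78] jaw 0.4 spin 0.16
  tgt [486.2 164.8 311.8] off [-0.001  -0.0007  0.0219]
t 1.95 pos [485.6 165.7 335.5] f [ 0.13 -0.17 -0.14] jaw 0.2 spin 0.17
  tgt [486.2 164.8 291.8] off [-0.0007 -0.0008  0.0436]
```

View pics/c1.png

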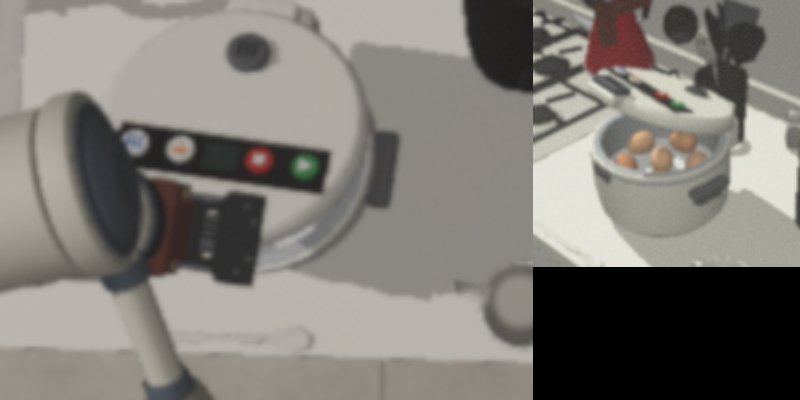

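View pics/s1.png

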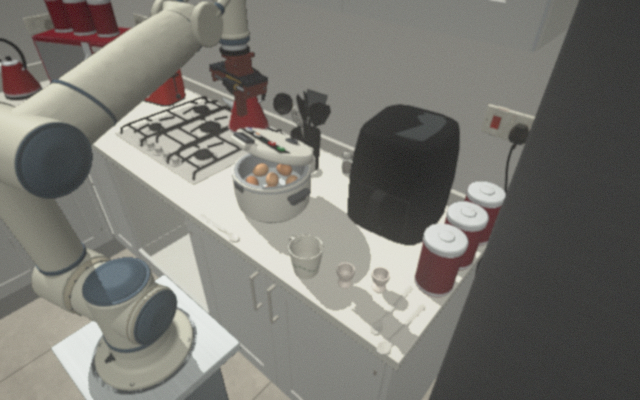

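```bash
python3 -c "
from h import *
o=bot.observe();print(o['joint_positions'],o['tool_pos'],proj('side',o['tool_pos']),proj('top',o['tool_pos']))"
```

```text
[ 1.50944702e+01 -3.94881684e+00  6.59118281e+01 -8.02373179e-02
  1.18160605e+02 -6.80159037e+01] [485.64368701 165.72772929 335.46250775] [243.30952742 120.13659784] [218.79906301 215.4236614 ]
```

The fingers are shut and sit above the tab, at about (243,120) in the side view. I'll descend to just above contact.

Call:
{"name": "arm_command", "arguments": {"offset": [[-0.0007,0.0,0.008],[-0.0007,0.0,0.016],[-0.0007,0.0,0.024],[-0.0007,0,0.03],[-0.0007,0,0.034],[-0.0007,0,0.036],[-0.0007,0,0.038],[-0.0007,0,0.039]], "spin": [0,0,0,0,0,0,0,0], "jaw": [0,0,0,0,0,0,0,0]}}

```text
clock: 2.95
tool_pos: [486.3, 165.6, 296.5]
orientation: [[-0.993, 0.121, -0.001], [0.121, 0.993, -0.002], [0.001, -0.002, -1.0]]
ft_force: [0.5, -1.5, -0.6]
grip_width: 0.3
```

```bash
python3 -c "
from h import *
go([lidp(256,0,42,t)+[0,0,10*np.sin(t)-2] for t in (.4,.38,.36,.34,.32,.3,.28,.26,.24)])"
```

```text
t 2.95 pos [486.3 165.6 296.5] f [ 0.48 -1.5  -0.58] jaw 0.3 spin 0.17
  tgt [485.9 164.8 293.3] off [ 0.0003 -0.0008  0.0033]
  tgt [483.2 165.1 288.7] off [ 0.003  -0.0008  0.0079]
  tgt [480.6 165.5 284. ] off [ 0.0057 -0.0008  0.0125]
  tgt [478.1 165.8 279.3] off [ 0.0082 -0.0007  0.0173]
  tgt [475.6 166.1 274.5] off [ 0.0106 -0.0007  0.022 ]
  tgt [473.3 166.4 269.7] off [ 0.013  -0.0007  0.0268]
  tgt [471.1 166.7 264.9] off [ 0.0153 -0.0007  0.0317]
  tgt [468.9 166.9 260. ] off [ 0.0174 -0.0007  0.0366]
  tgt [466.8 167.2 255. ] off [ 0.0195 -0.0007  0.0415]
```

Call:
{"name": "arm_command", "arguments": {"offset": [[0,0,0.0015],[0.0003,0,0.003],[0.0012,0,0.005],[0.0025,0,0.007],[0.004,0,0.0095],[0.0055,0,0.012],[0.0068,0,0.0145],[0.008,0,0.017]], "spin": [0,0,0,0,0,0,0,0], "jaw": [0,0,0,0,0,0,0,0]}}

```text
clock: 3.95
tool_pos: [478.2, 166.5, 279.3]
orientation: [[-0.993, 0.121, -0.002], [0.121, 0.993, -0.002], [0.001, -0.002, -1.0]]
ft_force: [0.8, 0.4, -0.1]
grip_width: 0.2
```

```bash
python3 -c "
from h import *
z=snap('side','s2');
cv2.imwrite('pics/s2z.png',cv2.resize(cv2.imread('pics/s2.png')[60:220,180:340],None,fx=3.5,fy=3.5))
go([lidp(256,0,42,t)+[0,0,10*np.sin(t)-2] for t in (.34,.32,.3,.28,.26,.24,.22,.2)])"
```

```text
t 4.0 pos [478.1 166.5 279.1] f [0.3  0.34 0.7 ] jaw 0.5 spin 0.17
  tgt [478.1 165.8 279.3] off [-0.0001 -0.0007 -0.0002]
  tgt [475.6 166.1 274.5] off [ 0.0024 -0.0007  0.0045]
  tgt [473.3 166.4 269.7] off [ 0.0047 -0.0007  0.0093]
  tgt [471.1 166.7 264.9] off [ 0.007  -0.0007  0.0142]
  tgt [468.9 166.9 260. ] off [ 0.0091 -0.0007  0.0191]
  tgt [466.8 167.2 255. ] off [ 0.0112 -0.0006  0.0241]
  tgt [464.9 167.4 250. ] off [ 0.0132 -0.0006  0.029 ]
  tgt [463.  167.7 245. ] off [ 0.0151 -0.0006  0.0341]
```

View pics/s2z.png

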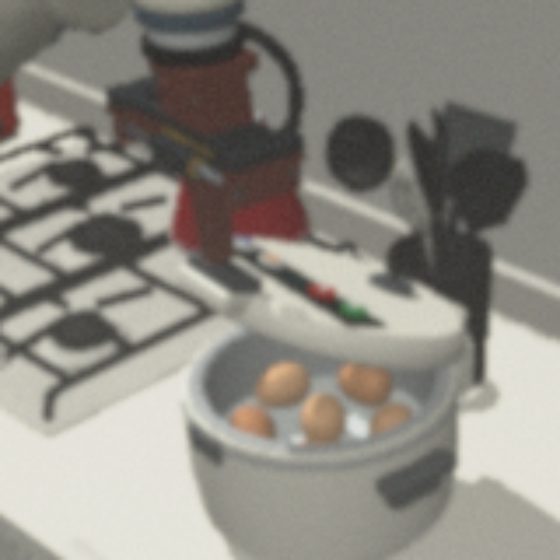

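```bash
python3 -c "
from h import *
f=lambda X:(proj('side',X)-[180,60])*3.5
print('tip',f(bot.observe()['tool_pos']))
for t in (.34,.402): print(t,[f(lidp(256+a,b,42,t)).round() for a,b in((0,0),(17,32),(17,-32),(-17,-32),(-17,32))], 'green',f(lidp(180,-78,38,t)))
s=cv2.imread('pics/s2.png');h=cv2.cvtColor(s,cv2.COLOR_BGR2HSV)[130:170,240:320]
for lo,hi in(((50,100,50),(85,255,255)),((172,120,70),(180,255,255))):
  m=cv2.inRange(h,lo,hi);v,u=np.nonzero(m);print(len(u),(u.mean()+240-180)*3.5,(v.mean()+130-60)*3.5)
print('red',[f(lidp(180,-36,38,t)) for t in(.34,.402)])
"
```

```text
tip [221.15540194 276.56084665]
0.34 [array([222., 278.]), array([183., 264.]), array([227., 293.]), array([261., 292.]), array([217., 264.])] green [350.93568063 316.73965474]
0.402 [array([229., 260.]), array([190., 244.]), array([234., 273.]), array([268., 275.]), array([223., 247.])] green [356.40191387 304.06374365]
1 343.0 308.0
0 nan nan
red [array([320.12559108, 297.308979  ]), array([325.40825107, 284.85890147])]<string>:8: RuntimeWarning: Mean of empty slice.
  ret = ret.dtype.type(ret / rcount)
```

The side view has green at about (353,313) and red at about (322,294). That fits an angle near 0.35, so the lid is following the fingers. Continuing along the arc.

Call:
{"name": "arm_command", "arguments": {"offset": [[0.0015,0,0.003],[0.003,0,0.006],[0.0045,0,0.009],[0.006,0,0.012],[0.0075,0,0.0155],[0.009,0,0.019],[0.0105,0,0.0225],[0.012,0,0.026]], "spin": [0,0,0,0,0,0,0,0], "jaw": [0,0,0,0,0,0,0,0]}}

```text
clock: 5.0
tool_pos: [466.0, 167.9, 252.8]
orientation: [[-0.993, 0.121, -0.002], [0.121, 0.993, -0.002], [0.002, -0.002, -1.0]]
ft_force: [-1.5, 0.6, 1.2]
grip_width: 0.6
```

```bash
python3 -c "
from h import *
go([lidp(256,0,42,t)+[0,0,10*np.sin(t)-2] for t in (.22,.2,.18,.16,.14,.12,.1,.08,.06,.04,.02,0)])"
```

```text
t 5.0 pos [466.  167.9 252.8] f [-1.46  0.57  1.23] jaw 0.6 spin 0.17
  tgt [464.9 167.4 250. ] off [ 0.0011 -0.0006  0.0028]
  tgt [463.  167.7 245. ] off [ 0.003  -0.0006  0.0078]
  tgt [461.2 167.9 239.9] off [ 0.0048 -0.0006  0.0129]
  tgt [459.5 168.1 234.8] off [ 0.0064 -0.0006  0.018 ]
  tgt [457.9 168.3 229.7] off [ 0.008  -0.0006  0.0231]
  tgt [456.5 168.5 224.5] off [ 0.0095 -0.0005  0.0283]
  tgt [455.1 168.7 219.3] off [ 0.0109 -0.0005  0.0335]
  tgt [453.8 168.8 214.1] off [ 0.0122 -0.0005  0.0387]
  tgt [452.6 169.  208.9] off [ 0.0134 -0.0005  0.0439]
  tgt [451.5 169.1 203.6] off [ 0.0145 -0.0005  0.0492]
  tgt [450.5 169.2 198.3] off [ 0.0154 -0.0005  0.0545]
  tgt [449.6 169.3 193. ] off [ 0.0163 -0.0005  0.0598]
```

Call:
{"name": "arm_command", "arguments": {"offset": [[0.0015,0,0.0035],[0.003,0,0.007],[0.0043,0,0.0105],[0.0055,0,0.014],[0.0065,0,0.0175],[0.0075,0,0.021],[0.0085,0,0.0245],[0.0095,0,0.028]], "spin": [0,0,0,0,0,0,0,0], "jaw": [0,0,0,0,0,0,0,0]}}

```text
clock: 6.0
tool_pos: [456.5, 169.0, 224.5]
orientation: [[-0.993, 0.121, -0.002], [0.121, 0.993, -0.002], [0.002, -0.002, -1.0]]
ft_force: [-0.3, 0.3, 0.7]
grip_width: 0.5
```

```bash
python3 -c "
from h import *
go([lidp(256,0,42,t)+[0,0,10*np.sin(t)-2] for t in (.12,.1,.08,.06,.04,.02,0)])"
```

```text
t 6.0 pos [456.5 169.  224.5] f [-0.31  0.34  0.66] jaw 0.5 spin 0.17
  tgt [456.5 168.5 224.5] off [-0.     -0.0006 -0.    ]
  tgt [455.1 168.7 219.3] off [ 0.0014 -0.0005  0.0052]
  tgt [453.8 168.8 214.1] off [ 0.0027 -0.0005  0.0104]
  tgt [452.6 169.  208.9] off [ 0.0039 -0.0005  0.0157]
  tgt [451.5 169.1 203.6] off [ 0.0049 -0.0005  0.0209]
  tgt [450.5 169.2 198.3] off [ 0.0059 -0.0005  0.0262]
  tgt [449.6 169.3 193. ] off [ 0.0068 -0.0005  0.0315]
```

Call:
{"name": "arm_command", "arguments": {"offset": [[0.0008,0,0.003],[0.0016,0,0.006],[0.0024,0,0.009],[0.0032,0,0.012],[0.0038,0,0.015],[0.0044,0,0.018],[0.005,0,0.0205],[0.0055,0,0.0225]], "spin": [0,0,0,0,0,0,0,0], "jaw": [0,0,0,0,0,0,0,0]}}

```text
clock: 7.0
tool_pos: [450.9, 169.7, 201.8]
orientation: [[-0.993, 0.121, -0.002], [0.121, 0.993, -0.002], [0.002, -0.002, -1.0]]
ft_force: [0.2, 1.4, 0.7]
grip_width: 0.5
```

```bash
python3 -c "
from h import *
go([lidp(256,0,42,t)+[0,0,10*np.sin(t)-2] for t in (.02,0)])"
```

```text
t 7.0 pos [450.9 169.7 201.8] f [0.16 1.43 0.71] jaw 0.5 spin 0.17
  tgt [450.5 169.2 198.3] off [ 0.0004 -0.0005  0.0035]
  tgt [449.6 169.3 193. ] off [ 0.0012 -0.0005  0.0088]
```

Call:
{"name": "arm_command", "arguments": {"offset": [[0.0002,0,0.0015],[0.0004,0,0.003],[0.0006,0,0.0045],[0.0008,0,0.006],[0.001,0,0.007],[0.0011,0,0.008],[0.0012,0,0.0088],[0.0012,0,0.0088]], "spin": [0,0,0,0,0,0,0,0], "jaw": [0,0,0,0,0,0,0,0]}}

```text
clock: 8.0
tool_pos: [449.7, 169.8, 192.9]
orientation: [[-0.993, 0.121, -0.002], [0.121, 0.993, -0.002], [0.002, -0.002, -1.0]]
ft_force: [0.0, 0.6, -0.3]
grip_width: 0.9
```

```bash
python3 -c "
from h import *
go([lidp(256,0,42,t)+[0,0,10*np.sin(t)-2] for t in (.02,0)])"
```

```text
t 8.0 pos [449.7 169.8 192.9] f [ 0.01  0.57 -0.29] jaw 0.9 spin 0.17
  tgt [450.5 169.2 198.3] off [-0.0008 -0.0005 -0.0054]
  tgt [449.6 169.3 193. ] off [ 0.     -0.0004 -0.0001]
```

Call:
{"name": "arm_command", "arguments": {"offset": [[0,0,0.0007],[0,0,0.0014],[0,0,0.002],[0,0,0.002]], "spin": [0,0,0,0], "jaw": [0,0,0,0]}}

```text
clock: 8.5
tool_pos: [449.7, 169.8, 190.9]
orientation: [[-0.993, 0.121, -0.002], [0.121, 0.993, -0.002], [0.002, -0.002, -1.0]]
ft_force: [-0.7, -0.0, -0.1]
grip_width: 0.6
```

```bash
python3 -c "
from h import *
go(lidp(256,0,42,0))
snap('side','s3');o=bot.observe();print(o['ft_force'],o['moment'],o['effort'])
f=lambda X:(proj('side',X)-[180,60])*3.5
for t in (0,.03,.06): print(t,'green',f(lidp(180,-78,38,t)),'red',f(lidp(180,-36,38,t)))
cv2.imwrite('pics/s3z.png',cv2.resize(cv2.imread('pics/s3.png')[60:220,180:340],None,fx=3.5,fy=3.5))"
```

```text
t 8.5 pos [449.7 169.8 190.9] f [-0.71 -0.04 -0.14] jaw 0.6 spin 0.17
  tgt [449.6 169.3 195. ] off [ 0.     -0.0004 -0.0041]
[-0.00134938 -0.02324567  0.33805421] [0.08861709 0.09398658 0.01689878] [-4.09266783e-02 -3.05449390e+01 -4.04742658e+01 -1.72688335e-02
  3.94360896e-02 -1.99463320e-04]
0 green [332.57179423 385.8195156 ] red [302.74858075 365.33954656]
0.03 green [333.37392942 379.91011068] red [303.46708172 359.50689593]
0.06 green [334.33629086 373.94292744] red [304.34487325 353.61989666]
```

View pics/s3z.png

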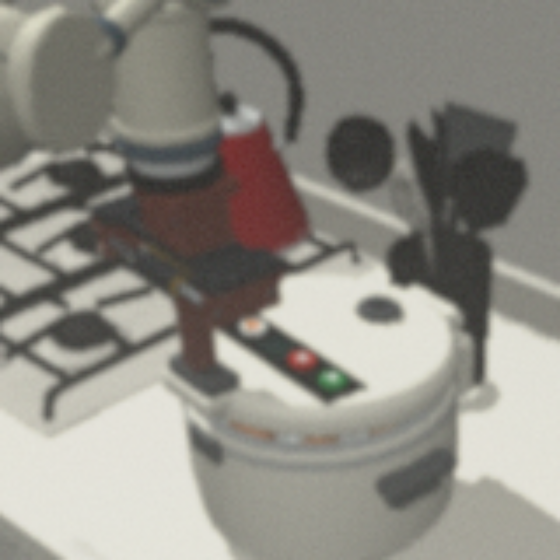

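```bash
python3 -c "
from h import *
np.set_printoptions(precision=1,suppress=True)
f=lambda X:(proj('side',X)-[180,60])*3.5
print('tip',f(bot.observe()['tool_pos']))
z=np.load('pics/s3.npz');d=z['d'];p=z['p']
h=cv2.cvtColor(p,cv2.COLOR_RGB2HSV)
H,S,V=[h[...,i].astype(int) for i in range(3)]
roi=np.zeros(d.shape,bool);roi[150:180,255:290]=1
for l,m in(('g',roi&(S>80)&(H>45)&(H<85)),('r',roi&(S>110)&((H<6)|(H>172)))):
  v,u=np.nonzero(m);print(l,len(u),(u.mean()-180)*3.5,(v.mean()-60)*3.5,pt('side',u.mean(),v.mean(),np.median(d[m])))
# lid flat points
for u,v in((290,145),(295,155),(270,150),(280,160),(300,160),(262,172)): 
  print(u,v,p[v,u],pt('side',u,v,np.median(d[v-1:v+2,u-1:u+2])))
for th in(0,.03,.06): print(th,f(lidp(256,-32,42,th)),f(lidp(273,-32,42,th)),f(lidp(273,32,42,th)))
"

```

```text
tip [204.  380.2]
g 16 331.84375 381.28125 [511.5  78.8 199.1]
r 19 299.1578947368421 361.7894736842106 [514.  120.8 199.2]
290 145 [133 130 125] [649.1 150.4 191.8]
295 155 [227 226 216] [624.  104.8 184.2]
270 150 [226 224 215] [588.8 180.5 188.1]
280 160 [228 227 216] [568.3 115.2 187.7]
300 160 [226 226 215] [612.   72.4 185. ]
262 172 [228 227 217] [481.7 101.8 193.1]
0 [225.  392.3] [207.6 400. ] [165.7 368. ]
0.03 [225.5 384. ] [207.9 391.1] [165.9 359.2]
0.06 [226.1 375.5] [208.5 382. ] [166.3 350.4]
```

```bash
python3 -c "
from h import *
np.set_printoptions(precision=0,suppress=True,linewidth=200)
z=np.load('pics/s3.npz');d=z['d'];p=z['p']
cv2.imwrite('pics/s3y.png',cv2.resize(p[140:185,220:280,::-1],None,fx=13,fy=13,interpolation=cv2.INTER_CUBIC))
for v in range(150,178,2): print(v,' '.join('%d/%d/%d'%tuple(pt('side',u,v,d[v,u])) for u in range(228,254,3)))
snap('top','t3');p=cv2.imread('pics/t3.png');cv2.imwrite('pics/t3z.png',cv2.resize(p[130:270,150:320],None,fx=4,fy=4))
go(lidp(256,0,42,0))
"

```

```text
150 683/542/2 433/169/261 432/154/267 443/155/262 408/94/302 415/90/300 424/89/297 432/88/294 547/218/191
152 678/537/-1 437/176/250 433/157/259 442/155/256 405/91/298 415/92/293 423/90/291 523/204/200 529/197/200
154 629/468/38 435/175/245 434/159/251 444/159/247 405/92/292 509/217/194 515/210/194 514/194/201 523/190/199
156 630/472/27 436/177/237 432/158/246 442/157/242 452/157/238 502/208/194 509/203/193 516/198/191 520/188/194
158 649/501/-2 435/178/230 432/159/239 442/159/235 451/157/231 494/200/193 500/193/194 505/185/194 514/182/192
160 636/484/1 466/222/190 433/161/231 445/165/224 451/158/224 485/188/196 494/186/192 501/180/191 505/171/193
162 437/198/207 442/190/208 433/163/224 443/163/219 451/159/217 478/180/195 484/173/195 494/172/191 497/162/193
164 432/193/205 435/181/209 435/167/215 440/159/215 452/161/209 460/158/206 480/170/191 485/162/193 488/152/195
166 431/192/199 431/177/205 433/165/210 438/159/209 445/154/208 451/147/208 458/143/207 477/152/194 482/145/194
168 429/190/193 432/180/197 430/163/205 433/152/208 438/146/208 447/143/205 453/137/205 470/144/193 473/135/196
170 430/195/184 428/176/193 431/165/196 426/145/208 434/142/205 441/137/204 453/139/197 462/135/194 467/129/194
172 585/423/-2 426/175/188 426/160/195 428/149/198 431/138/202 440/136/198 450/135/194 456/129/193 460/120/195
174 576/411/-1 583/402/-1 425/161/187 426/147/193 432/141/193 439/136/191 447/132/189 454/128/188 454/114/194
176 568/402/-2 578/396/-4 425/161/180 423/145/189 428/136/190 437/134/186 444/130/185 448/121/187 453/113/188
t 8.6 pos [450. 170. 191.] f [ 0. -0.  0.] jaw 0.6 spin 0.17
  tgt [450. 169. 195.] off [ 0. -0. -0.]
```

View pics/s3y.png

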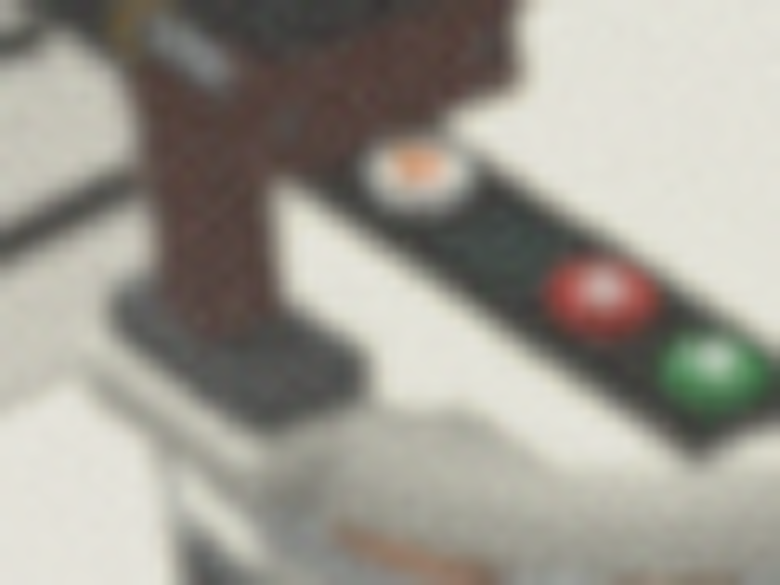

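View pics/t3z.png

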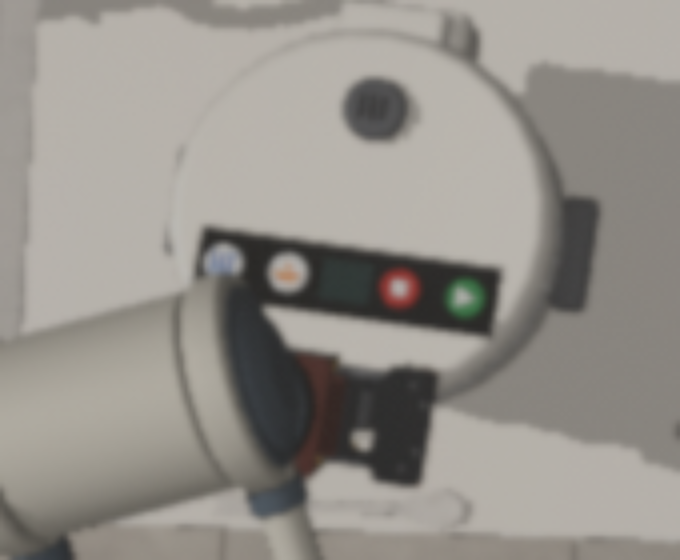

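```bash
python3 -c "
from h import *
np.set_printoptions(precision=1,suppress=True,linewidth=200)
z=np.load('pics/s1.npz');d=z['d'];p=z['p']
im=cv2.resize(p[80:140,205:285,::-1],None,fx=10,fy=10,interpolation=cv2.INTER_CUBIC)
u=(proj('side',[485.6,165.7,335.5])-[205,80])*10;cv2.drawMarker(im,tuple(u.astype(int).tolist()),(0,255,0),0,20,2)
cv2.imwrite('pics/s1y.png',im)
z=np.load('pics/t3.npz');d=z['d'];p=z['p'];h=cv2.cvtColor(p,cv2.COLOR_RGB2HSV)
H,S,V=[h[...,i].astype(int) for i in range(3)]
roi=np.zeros(d.shape,bool);roi[185:215,185:280]=1
for l,m in(('g',roi&(S>100)&(H>45)&(H<85)&(V>60)),('r',roi&(S>120)&((H<8)|(H>172))&(V>70)&(np.arange(640)[None]>242))):
  v,u=np.nonzero(m);print(l,len(u),u.mean(),v.mean(),pt('top',u.mean(),v.mean(),np.median(d[m])))
for th in(0,.03,.06): print(th,proj('top',lidp(180,-78,38,th)),proj('top',lidp(180,-36,38,th)))
"

```

```text
g 26 267.34615384615387 204.19230769230768 [519.2  79.1 201.7]
r 56 249.53571428571428 201.66071428571428 [524.5 124.8 200.3]
0 [266.6 205.8] [250.4 203.4]
0.03 [266.3 205.3] [250.1 202.8]
0.06 [266.1 204.6] [249.8 202.2]
```

View pics/s1y.png

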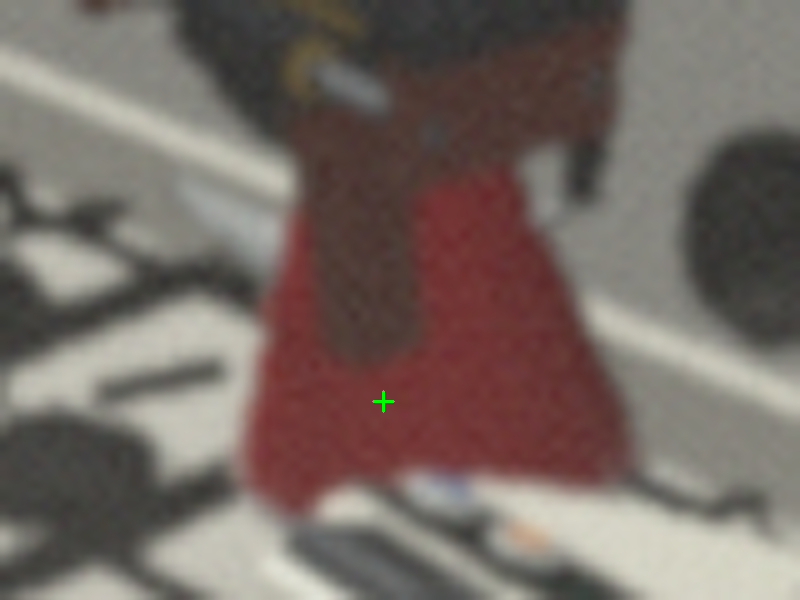

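In free air (s1) the visible fingertip is about 5 px above the projected TCP. That puts the real tip roughly 12–14 mm higher than reported, which explains why the lid is still up about 0.045 rad. I'll keep going slowly and watch the force.

Call:
{"name": "arm_command", "arguments": {"offset": [[0,0,0.0012],[0.0,0,0.0024],[0.0,0,0.0036],[0,0,0.0048],[0,0,0.006],[0,0,0.007],[0,0,0.008],[0,0,0.008]], "spin": [0,0,0,0,0,0,0,0], "jaw": [0,0,0,0,0,0,0,0]}}

```text
clock: 9.6
tool_pos: [449.8, 169.7, 182.7]
orientation: [[-0.993, 0.121, -0.002], [0.121, 0.993, -0.002], [0.002, -0.002, -1.0]]
ft_force: [0.0, -0.1, -0.9]
grip_width: 0.6
```

```bash
cat >> h.py <<'E'
def keys(tag):
    for n,r in(('side',(150,185,250,295)),('top',(185,215,185,280))):
        p,d=snap(n,tag+n);h=cv2.cvtColor(p,cv2.COLOR_RGB2HSV)
        H,S,V=[h[...,i].astype(int) for i in range(3)]
        roi=np.zeros(d.shape,bool);roi[r[0]:r[1],r[2]:r[3]]=1
        for l,m in(('g',roi&(S>85)&(H>45)&(H<85)&(V>50)),('r',roi&(S>110)&((H<7)|(H>172)))):
            v,u=np.nonzero(m)
            if len(u): print(n,l,len(u),round(u.mean(),1),round(v.mean(),1),pt(n,u.mean(),v.mean(),np.median(d[m])).round(1))
E
python3 -c "
from h import *
go(lidp(256,0,42,0)); keys('k4')
cv2.imwrite('pics/s4z.png',cv2.resize(cv2.imread('pics/k4side.png')[60:220,180:340],None,fx=3.5,fy=3.5))
go(lidp(256,0,42,0))"
```

```text
t 9.6 pos [449.8 169.7 182.7] f [ 0.01 -0.08 -0.86] jaw 0.6 spin 0.17
  tgt [449.6 169.3 195. ] off [ 0.0001 -0.0004 -0.0123]
side g 11 274.6 170.8 [508.6  76.9 194.8]
side r 19 265.4 164.8 [513.8 121.6 193.9]
top g 45 266.8 205.0 [517.5  81.5 195.5]
top r 65 249.9 202.4 [522.8 124.8 195.2]
t 9.7 pos [449.9 169.7 182.8] f [-0.38 -0.94  0.24] jaw 0.5 spin 0.16
  tgt [449.6 169.3 195. ] off [ 0.0002 -0.0004 -0.0122]
```

View pics/s4z.png

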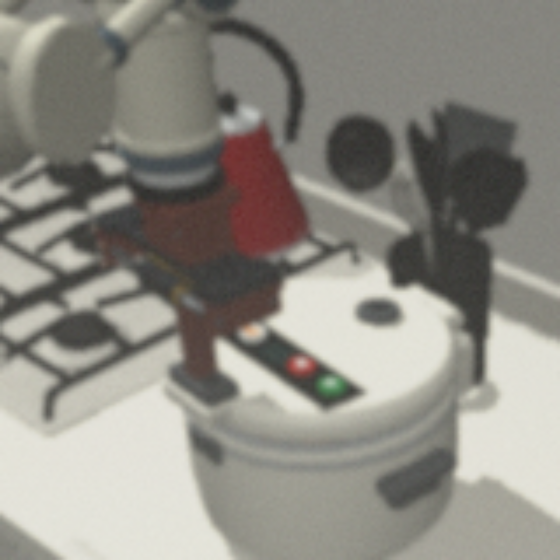

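Call:
{"name": "arm_command", "arguments": {"offset": [[0,0,0.0007],[0.0,0,0.0014],[0.0,0,0.002],[0,0,0.0027],[0,0,0.0034],[0,0,0.004],[0,0,0.004]], "spin": [0,0,0,0,0,0,0], "jaw": [0,0,0,0,0,0,0]}}

```text
clock: 10.58
tool_pos: [449.8, 169.7, 178.7]
orientation: [[-0.993, 0.121, -0.002], [0.121, 0.993, -0.002], [0.002, -0.002, -1.0]]
ft_force: [-0.2, -0.1, 0.4]
grip_width: 0.4
```

```bash
python3 -c "
from h import *
go(lidp(256,0,42,0)); keys('k5')
go(lidp(256,0,42,0))"
```

```text
t 10.57 pos [449.8 169.7 178.7] f [-0.18 -0.12  0.42] jaw 0.4 spin 0.16
  tgt [449.6 169.3 195. ] off [ 0.0002 -0.0004 -0.0163]
side g 11 275.5 171.5 [510.6  75.8 191.8]
side r 24 265.5 165.5 [514.1 121.6 191.3]
top g 43 267.0 205.1 [517.1  81.1 193.5]
top r 65 250.0 202.7 [522.3 125.2 192. ]
t 10.68 pos [449.9 169.7 178.7] f [-0.83  0.45  0.4 ] jaw 0.4 spin 0.16
  tgt [449.6 169.3 195. ] off [ 0.0002 -0.0004 -0.0163]
```

Call:
{"name": "arm_command", "arguments": {"offset": [[0,0,0.0007],[0.0,0,0.0014],[0.0,0,0.002],[0,0,0.002]], "spin": [0,0,0,0], "jaw": [0,0,0,0]}}

```text
clock: 11.18
tool_pos: [449.9, 169.6, 176.6]
orientation: [[-0.993, 0.121, -0.002], [0.121, 0.993, -0.002], [0.002, -0.002, -1.0]]
ft_force: [-0.9, -0.2, 0.1]
grip_width: 0.6
```

```bash
python3 -c "
from h import *
go(lidp(256,0,42,0)); keys('k6')
go(lidp(256,0,42,0))"
```

```text
t 11.18 pos [449.9 169.6 176.6] f [-0.87 -0.16  0.11] jaw 0.6 spin 0.17
  tgt [449.6 169.3 195. ] off [ 0.0002 -0.0004 -0.0184]
side g 9 274.0 171.9 [508.   79.3 190.3]
side r 22 265.3 166.2 [513.1 121.8 189.3]
top g 48 266.9 205.1 [517.2  81.7 191.6]
top r 68 250.0 202.7 [522.3 125.3 190.5]
t 11.28 pos [449.9 169.6 176.6] f [-0.08  0.05  0.69] jaw 0.5 spin 0.16
  tgt [449.6 169.3 195. ] off [ 0.0003 -0.0004 -0.0184]
```

Call:
{"name": "arm_command", "arguments": {"offset": [[0,0,0.0007],[0.0,0,0.0014],[0.0,0,0.002],[0,0,0.002]], "spin": [0,0,0,0], "jaw": [0,0,0,0]}}

```text
clock: 11.78
tool_pos: [449.9, 169.6, 174.5]
orientation: [[-0.993, 0.121, -0.002], [0.121, 0.993, -0.002], [0.002, -0.002, -1.0]]
ft_force: [0.5, 0.1, 0.6]
grip_width: 0.5
```

```bash
python3 -c "
from h import *
go(lidp(256,0,42,0)); keys('k7')
for i in range(1): go(lidp(256,0,42,0)); print(bot.observe()['moment'])
cv2.imwrite('pics/s7z.png',cv2.resize(cv2.imread('pics/k7side.png')[130:200,215:315],None,fx=8,fy=8,interpolation=2))"
```

```text
t 11.78 pos [449.9 169.6 174.5] f [0.49 0.13 0.64] jaw 0.5 spin 0.16
  tgt [449.6 169.3 195. ] off [ 0.0003 -0.0004 -0.0205]
side g 9 274.6 172.4 [509.1  78.2 188.3]
side r 21 265.4 166.7 [512.4 120.7 188.4]
top g 43 267.3 205.6 [516.1  80.9 190.3]
top r 67 250.3 203.0 [521.6 125.  188.9]
t 11.88 pos [450.  169.6 174.5] f [ 0.17  0.03 -0.82] jaw 0.4 spin 0.16
  tgt [449.6 169.3 195. ] off [ 0.0003 -0.0003 -0.0205]
[ 0.06434038  0.02273276 -0.00312419]
```

View pics/s7z.png

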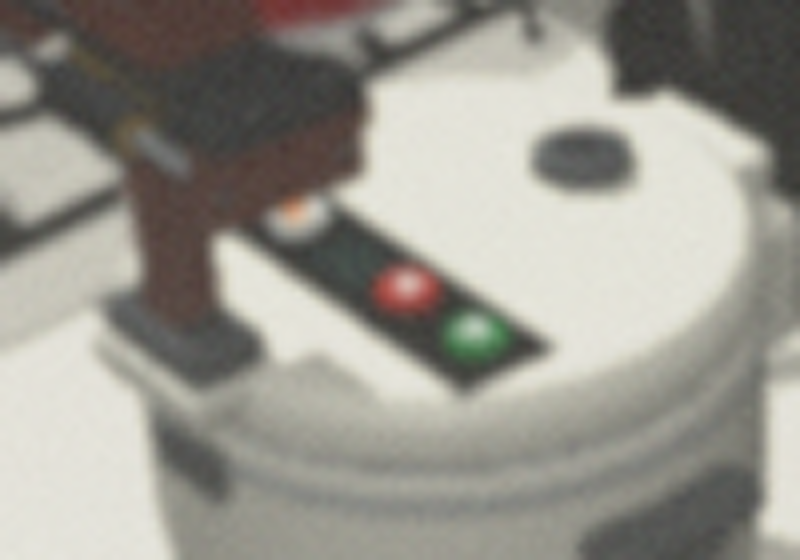

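```bash
python3 -c "
from h import *
o=bot.observe();print(o['effort'],o['joint_positions'])"
```

```text
[-9.69054963e-03 -3.06408334e+01 -4.06434095e+01 -1.29062199e-03
  8.14201171e-02  1.00870379e-04] [ 1.66668584e+01 -1.32908740e+01  9.09058382e+01 -9.35658672e-02
  1.02529907e+02 -6.64108523e+01]
```

Call:
{"name": "arm_command", "arguments": {"offset": [[0,0,0.0005],[0.0,0,0.001],[0.0,0,0.001]], "spin": [0,0,0], "jaw": [0,0,0]}}

```text
clock: 12.25
tool_pos: [450.0, 169.6, 173.7]
orientation: [[-0.993, 0.121, -0.002], [0.121, 0.993, -0.002], [0.002, -0.002, -1.0]]
ft_force: [-0.4, -0.5, 1.1]
grip_width: 0.2
```

```bash
python3 -c "
from h import *
o=bot.observe();print(o['effort'],o['ft_force'],o['tool_pos'])"
```

```text
[-1.07314799e-01 -2.98805201e+01 -4.00197065e+01 -5.08731336e-02
 -1.50347832e-01  4.07271709e-04] [-0.41610969 -0.5236944   1.0807586 ] [449.9731992  169.63907543 173.65442485]
```

Call:
{"name": "arm_command", "arguments": {"offset": [[0,0,0.0005],[0.0,0,0.001],[0.0,0,0.001]], "spin": [0,0,0], "jaw": [0,0,0]}}

```text
clock: 12.62
tool_pos: [450.0, 169.6, 172.8]
orientation: [[-0.993, 0.121, -0.002], [0.121, 0.993, -0.002], [0.001, -0.002, -1.0]]
ft_force: [-1.1, -0.7, 2.2]
grip_width: 0.6
```

```bash
python3 -c "
from h import *
o=bot.observe();print(o['effort'],o['ft_force'],o['tool_pos']);keys('k8')
o=bot.observe();print(o['effort'],o['ft_force'],o['tool_pos'])
"
```

```text
[-1.13289929e-01 -2.94603789e+01 -3.96403885e+01 -4.80030337e-02
 -2.57945610e-01  4.82137548e-04] [-1.1028083  -0.68496843  2.22628219] [449.95751116 169.61947395 172.75107971]
side g 11 274.0 172.6 [506.7  78.1 188.9]
side r 22 265.3 166.5 [513.  121.8 188.1]
top g 43 267.3 205.4 [516.5  80.9 189.8]
top r 68 250.2 203.0 [521.6 125.1 189.4]
[-1.16576452e-01 -2.94848424e+01 -3.96783578e+01 -4.91514907e-02
 -2.61466987e-01  5.02169423e-04] [-1.09663289 -0.15754432  2.74755367] [449.97190055 169.60004135 172.76143117]
```

The force is now climbing and the keys have stopped moving, so the lid is on its stop. I'll press about 2 mm more to be sure.

Call:
{"name": "arm_command", "arguments": {"offset": [[0,0,0.0006],[0.0,0,0.0012],[0.0,0,0.0018],[0,0,0.0018]], "spin": [0,0,0,0], "jaw": [0,0,0,0]}}

```text
clock: 13.22
tool_pos: [450.0, 169.6, 171.1]
orientation: [[-0.993, 0.121, -0.001], [0.121, 0.993, -0.002], [0.001, -0.002, -1.0]]
ft_force: [-1.4, -0.5, 3.9]
grip_width: 0.5
```

```bash
python3 -c "
from h import *
o=bot.observe();print(o['effort'],o['ft_force'],o['tool_pos'])
"
```

```text
[-1.39097571e-01 -2.86429667e+01 -3.89006424e+01 -5.17959462e-02
 -4.57575833e-01  4.86786885e-04] [-1.39952028 -0.52543213  3.8594679 ] [449.99091396 169.63648999 171.12201674]
```

Call:
{"name": "arm_command", "arguments": {"offset": [[0,0,-0.004],[0.0,0,-0.01],[0.0,0,-0.022],[0,0,-0.034],[0,0,-0.034]], "spin": [0,0,0,0,0], "jaw": [0,0,0,0,0]}}

```text
clock: 13.85
tool_pos: [450.7, 169.9, 206.8]
orientation: [[-0.993, 0.121, 0.001], [0.121, 0.993, -0.001], [-0.001, -0.001, -1.0]]
ft_force: [-0.7, 0.0, -0.1]
grip_width: 0.7
```

```bash
python3 -c "
from h import *
keys('k9');t=lidp(180,78,38,0);print(t);go(t+[0,0,16])"
```

```text
side g 10 274.5 172.8 [506.6  75.9 189.4]
side r 19 265.4 166.6 [513.6 122.1 187.3]
top g 42 267.3 205.3 [516.9  80.9 189.5]
top r 69 250.1 203.0 [521.5 125.3 189.2]
[534.712 237.296 191.   ]
t 13.95 pos [450.2 169.7 205.2] f [ 0.2   0.18 -0.12] jaw 0.2 spin 0.16
  tgt [534.7 237.3 207. ] off [-0.0758  0.0773 -0.002 ]
```

The lid stays shut with the fingers off it. Moving over to the steam key.

Call:
{"name": "arm_command", "arguments": {"offset": [[-0.02,0.02,-0.005],[-0.04,0.04,-0.006],[-0.06,0.06,-0.006],[-0.0755,0.077,-0.006],[-0.0755,0.077,-0.002],[-0.0755,0.077,0.004],[-0.0755,0.077,0.008],[-0.0755,0.077,0.008]], "spin": [0,0,0,0,0,0,0,0], "jaw": [0,0,0,0,0,0,0,0]}}

```text
clock: 14.95
tool_pos: [533.9, 236.6, 196.7]
orientation: [[-0.993, 0.121, -0.002], [0.121, 0.993, -0.002], [0.001, -0.002, -1.0]]
ft_force: [-0.1, 0.7, -0.0]
grip_width: 0.6
```

```bash
python3 -c "
from h import *
t=lidp(180,78,38,0);go(t)
p,d=snap('side','s10');im=p[110:180,215:305,::-1]
im=cv2.resize(im,None,fx=8.5,fy=8.5,interpolation=2)
for X,c in((bot.observe()['tool_pos'],(0,255,0)),(t,(0,0,255)),(t+[0,0,5],(255,0,0))):
  u=(proj('side',X)-[215,110])*8.5+4;cv2.drawMarker(im,tuple(u.astype(int).tolist()),c,0,14,2)
cv2.imwrite('pics/s10z.png',im)"
```

```text
t 14.95 pos [533.9 236.6 196.7] f [-0.15  0.67 -0.03] jaw 0.6 spin 0.14
  tgt [534.7 237.3 191. ] off [-0.0008  0.0008  0.0057]
```

View pics/s10z.png

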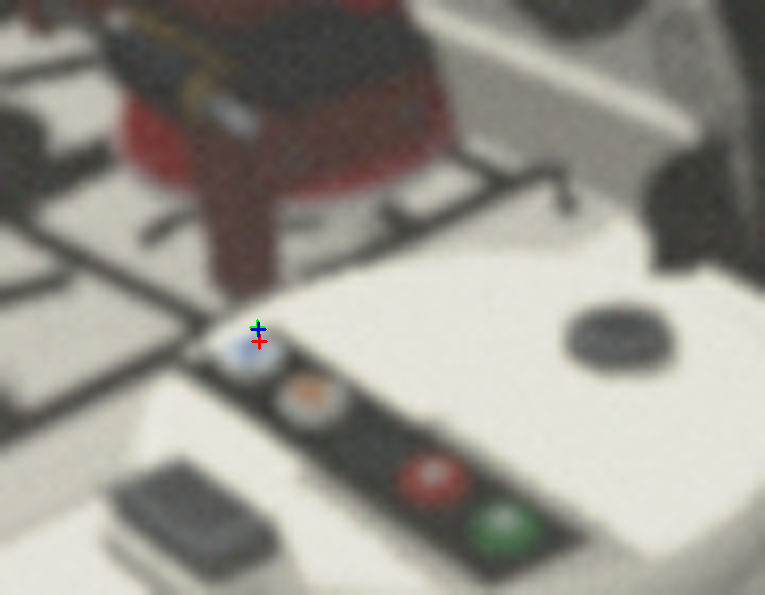

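```bash
python3 -c "
from h import *
np.set_printoptions(precision=1,suppress=True,linewidth=200)
z=np.load('pics/s10.npz');d=z['d'];p=z['p'].astype(int)
tp=np.array([533.9,236.6,196.7])
for v in range(132,146):
  r=[]
  for u in range(236,252):
    X=pt('side',u,v,d[v,u])-tp; r.append('%d,%d,%d'%(-X@F,X@L,X[2]) if abs(X[0])<40 and abs(X[1])<40 else '.')
  print(v,' '.join(r))
t=lidp(180,78,38,0)
print('keys (rel to model):')
for nm,l,(u,v) in(('steam',78,(244.3,151)),('soup',36,(251.5,157))):
  u0,v0=int(round(u)),int(round(v));dd=np.median(d[v0-1:v0+2,u0-2:u0+3]);X=pt('side',u,v,dd)-lidp(180,l,38,0);print(nm,-X@F,X@L,X[2])
"
```

```text
132 . . -13,6,59 -13,0,61 -15,-9,66 -14,-14,68 -10,-12,66 -6,-11,63 -5,-15,65 -1,-15,64 . . . . . .
133 . . -15,3,58 -12,1,57 -16,-10,63 -15,-14,65 -9,-10,61 -8,-14,62 -2,-9,58 0,-12,59 2,-12,58 5,-13,57 . . . .
134 . . -14,5,53 -13,1,54 -15,-8,59 -15,-14,62 -12,-13,60 -9,-15,60 . -1,-14,57 3,-11,53 6,-12,53 . . . .
135 . . -14,7,49 -14,0,52 -14,-5,54 -11,-7,54 -9,-9,54 -5,-8,52 -6,-14,55 -2,-15,54 5,-7,48 8,-8,47 . . . .
136 . . -15,5,47 -13,2,47 -15,-6,52 -14,-10,53 -10,-9,51 -8,-12,51 -3,-9,48 -1,-12,49 2,-10,46 4,-13,47 . . . .
137 . . -13,8,41 -15,0,45 -13,-2,45 -13,-7,47 -10,-9,47 -5,-7,45 -5,-12,47 0,-10,44 3,-9,42 6,-10,41 . . . .
138 . . -14,9,38 -13,3,40 -14,-4,43 -13,-7,44 -12,-11,45 -9,-12,45 -4,-9,42 -1,-10,41 3,-8,38 5,-10,38 . . . .
139 . . . -14,2,37 -16,-5,41 -14,-7,41 -12,-10,42 -7,-7,38 -4,-8,38 -1,-10,37 4,-6,34 4,-12,36 . . . .
140 . . . -13,5,32 -14,-1,35 -13,-5,36 -11,-8,37 -8,-10,37 -3,-7,34 -1,-9,33 2,-8,32 5,-9,31 . . . .
141 . . . -14,5,28 -11,4,28 -13,-4,33 -13,-11,35 -9,-10,33 -5,-9,32 -4,-13,33 0,-10,30 5,-8,27 . . . .
142 . . . -15,4,26 -13,0,27 -16,-9,32 -12,-9,31 . -7,-11,30 -1,-8,27 2,-7,24 3,-12,26 . . . .
143 . . . -15,4,22 -12,3,22 -15,-7,27 -13,-10,28 -11,-12,28 -6,-9,25 -2,-8,23 0,-9,22 3,-11,22 5,-13,22 . . .
144 . . . . -16,-2,22 -14,-4,22 -13,-9,24 -10,-10,24 -6,-8,21 -4,-11,21 1,-8,18 . . . . .
145 . . . . . -12,-1,17 -14,-9,21 -11,-10,20 . . . 31,38,-17 . . . .
keys (rel to model):
steam -4.585567679068852 -2.2028837096894613 -2.1086657364217842
soup -7.743246951210653 -4.414745480635085 -2.408676171684533
```

Corrected for camera bias, the finger is laterally centred over the steam key within about 2 mm. The real tip is about 20 mm above the reported TCP, which agrees with the tab contact. I expect key contact at TCP z of about 170 and bottoming at about 165.

Call:
{"name": "arm_command", "arguments": {"offset": [[-0.0008,0.0008,0.008],[-0.0008,0.0008,0.015],[-0.0008,0.0008,0.02],[-0.0008,0.0008,0.023],[-0.0008,0.0008,0.025],[-0.0008,0.0008,0.0265],[-0.0008,0.0008,0.028],[-0.0008,0.0008,0.028]], "spin": [0,0,0,0,0,0,0,0], "jaw": [0,0,0,0,0,0,0,0]}}

```text
clock: 16.0
tool_pos: [535.0, 237.4, 169.6]
orientation: [[-0.993, 0.121, -0.0], [0.121, 0.993, -0.002], [0.0, -0.002, -1.0]]
ft_force: [-0.4, 0.7, 3.3]
grip_width: 0.5
```

Call:
{"name": "arm_command", "arguments": {"offset": [[0,0,0.0005],[0,0,0.001],[0,0,0.001]], "spin": [0,0,0], "jaw": [0,0,0]}}

```text
clock: 16.38
tool_pos: [535.0, 237.4, 168.8]
orientation: [[-0.993, 0.121, -0.0], [0.121, 0.993, -0.002], [-0.0, -0.002, -1.0]]
ft_force: [-1.0, -0.2, 3.1]
grip_width: 0.8
```

Call:
{"name": "arm_command", "arguments": {"offset": [[0,0,0.0007],[0,0,0.0014],[0,0,0.002],[0,0,0.002]], "spin": [0,0,0,0], "jaw": [0,0,0,0]}}

```text
clock: 16.88
tool_pos: [535.1, 237.4, 167.1]
orientation: [[-0.993, 0.121, 0.0], [0.121, 0.993, -0.002], [-0.0, -0.002, -1.0]]
ft_force: [-1.7, -1.3, 4.9]
grip_width: 0.1
```

Call:
{"name": "arm_command", "arguments": {"offset": [[0,0,0.0005],[0,0,0.001],[0,0,0.001]], "spin": [0,0,0], "jaw": [0,0,0]}}

```text
clock: 17.25
tool_pos: [535.1, 237.4, 166.5]
orientation: [[-0.993, 0.121, 0.0], [0.121, 0.993, -0.001], [-0.001, -0.001, -1.0]]
ft_force: [-2.8, -1.7, 6.1]
grip_width: 0.1
```

Call:
{"name": "arm_command", "arguments": {"offset": [[0,0,0.0005],[0,0,0.001],[0,0,0.001]], "spin": [0,0,0], "jaw": [0,0,0]}}

```text
clock: 17.62
tool_pos: [535.1, 237.4, 166.1]
orientation: [[-0.993, 0.121, 0.001], [0.121, 0.993, -0.001], [-0.001, -0.001, -1.0]]
ft_force: [-2.3, -0.5, 5.9]
grip_width: 0.6
```

Call:
{"name": "arm_command", "arguments": {"offset": [[0,0,0.0005],[0,0,0.001],[0,0,0.001]], "spin": [0,0,0], "jaw": [0,0,0]}}

```text
clock: 18.0
tool_pos: [535.1, 237.4, 165.7]
orientation: [[-0.993, 0.121, 0.002], [0.121, 0.993, -0.001], [-0.002, -0.001, -1.0]]
ft_force: [-2.2, -0.6, 6.0]
grip_width: 0.8
```

Call:
{"name": "arm_command", "arguments": {"offset": [[0,0,0.0007],[0,0,0.0014],[0,0,0.0014]], "spin": [0,0,0], "jaw": [0,0,0]}}

```text
clock: 18.38
tool_pos: [535.1, 237.4, 165.7]
orientation: [[-0.993, 0.121, 0.003], [0.121, 0.993, -0.001], [-0.003, -0.0, -1.0]]
ft_force: [-2.2, -1.3, 9.6]
grip_width: 0.3
```

```bash
python3 -c "
from h import *
o=bot.observe();print(o['effort'],o['ft_force'],o['tool_pos'])
snap('side','s11');o=bot.observe();print(o['ft_force'],o['tool_pos'])
cv2.imwrite('pics/s11z.png',cv2.resize(cv2.imread('pics/s11.png')[110:180,215:305],None,fx=8.5,fy=8.5,interpolation=2))"
```

```text
[-9.29294340e-02 -3.76280701e+01 -3.70823658e+01  2.39957735e-02
 -1.15557432e+00  1.60323958e-03] [-2.23357355 -1.29071589  9.63836481] [535.14867528 237.41542246 165.67417019]
[-2.73484956 -0.91378737  9.11614183] [535.15717202 237.43460124 165.65480563]
```

View pics/s11z.png

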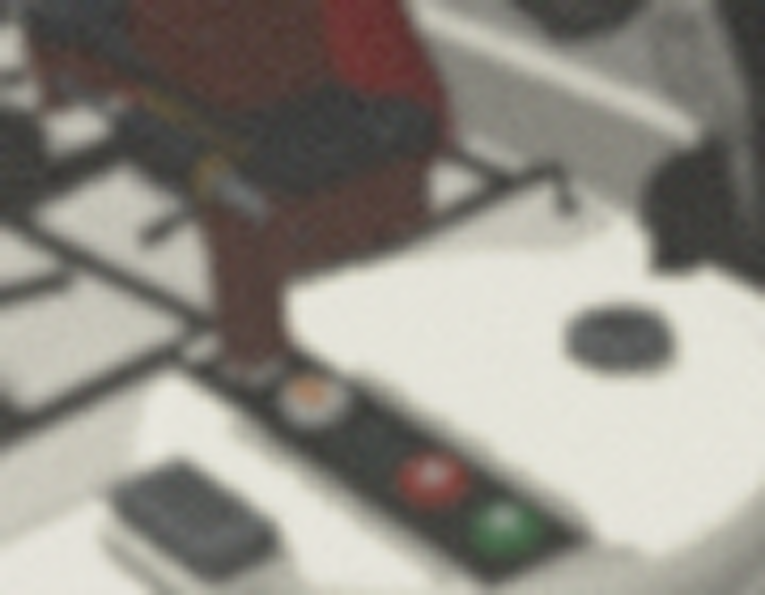

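The key has bottomed out: z stopped at 165.7 while the force jumped to 9.5 N. The picture shows the finger at about (245,360), touching only the steam key. Letting it up and moving to the start key.

Call:
{"name": "arm_command", "arguments": {"offset": [[0,0,-0.003],[0,0,-0.008],[0,0,-0.018],[0,0,-0.03],[0.0,0,-0.034],[0,0,-0.034]], "spin": [0,0,0,0,0,0], "jaw": [0,0,0,0,0,0]}}

```text
clock: 19.18
tool_pos: [535.3, 237.5, 200.2]
orientation: [[-0.993, 0.121, 0.004], [0.121, 0.993, -0.0], [-0.004, 0.0, -1.0]]
ft_force: [0.7, 0.8, -0.4]
grip_width: 0.7
```

```bash
python3 -c "
from h import *
t=lidp(180,-78,38,0);go([t,t+[0,0,10]])"
```

```text
t 19.18 pos [535.3 237.5 200.2] f [ 0.7   0.84 -0.36] jaw 0.7 spin 0.15
  tgt [515.4  82.5 191. ] off [ 0.001  -0.1563  0.0092]
  tgt [515.4  82.5 201. ] off [ 0.001  -0.1563 -0.0008]
```

Call:
{"name": "arm_command", "arguments": {"offset": [[0,-0.03,0],[0,-0.06,0],[0,-0.09,0],[0.0005,-0.12,0],[0.001,-0.145,0],[0.001,-0.1565,0],[0.001,-0.1565,0],[0.001,-0.1565,0.003]], "spin": [0,0,0,0,0,0,0,0], "jaw": [0,0,0,0,0,0,0,0]}}

```text
clock: 20.18
tool_pos: [515.5, 83.0, 197.1]
orientation: [[-0.993, 0.121, 0.004], [0.121, 0.993, 0.0], [-0.004, 0.001, -1.0]]
ft_force: [-0.2, 0.8, 0.4]
grip_width: 0.1
```

```bash
python3 -c "
from h import *
t=lidp(180,-78,38,0);go(t)
snap('side','s12');go(t)
cv2.imwrite('pics/s12z.png',cv2.resize(cv2.imread('pics/s12.png')[110:190,215:315],None,fx=8,fy=7.5,interpolation=2))"
```

```text
t 20.18 pos [515.5  83.  197.1] f [-0.21  0.76  0.42] jaw 0.1 spin 0.18
  tgt [515.4  82.5 191. ] off [ 0.0001 -0.0005  0.0061]
t 20.23 pos [515.3  83.1 196.4] f [ 0.11  0.06 -0.23] jaw 0.7 spin 0.2
  tgt [515.4  82.5 191. ] off [-0.0001 -0.0005  0.0054]
```

View pics/s12z.png

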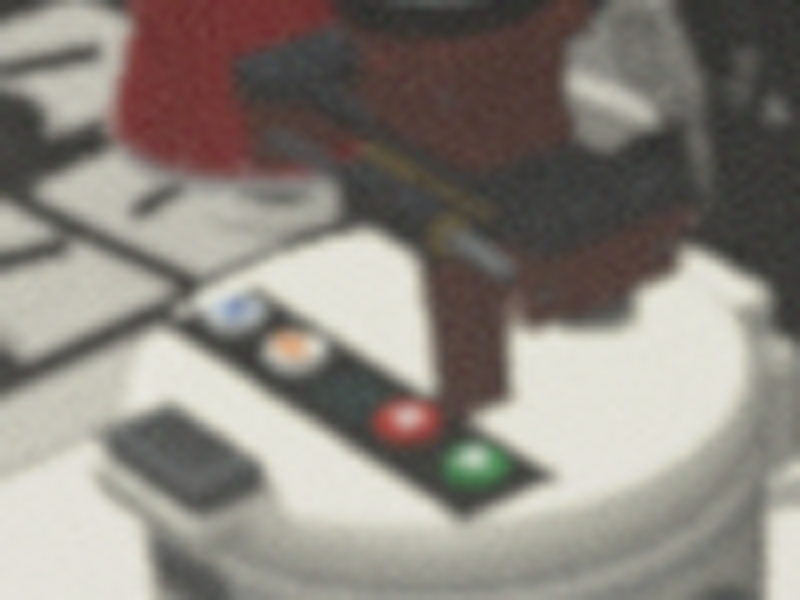

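The steam key is up again at (235,310), and the finger is directly above the green key at (477,465). Pressing.

Call:
{"name": "arm_command", "arguments": {"offset": [[0,-0.0005,0.008],[0,-0.0005,0.015],[0,-0.0005,0.02],[0,-0.0005,0.023],[0,-0.0005,0.025],[0,-0.0005,0.0265],[0,-0.0005,0.028],[0,-0.0005,0.028]], "spin": [0,0,0,0,0,0,0,0], "jaw": [0,0,0,0,0,0,0,0]}}

```text
clock: 21.22
tool_pos: [515.4, 82.6, 168.9]
orientation: [[-0.993, 0.12, 0.003], [0.12, 0.993, 0.0], [-0.003, 0.0, -1.0]]
ft_force: [-0.9, -0.6, 4.4]
grip_width: 0.2
```

Call:
{"name": "arm_command", "arguments": {"offset": [[0,0,0.0007],[0,0,0.0014],[0,0,0.002],[0,0,0.002]], "spin": [0,0,0,0], "jaw": [0,0,0,0]}}

```text
clock: 21.72
tool_pos: [515.4, 82.6, 167.2]
orientation: [[-0.993, 0.12, 0.004], [0.12, 0.993, 0.0], [-0.004, 0.0, -1.0]]
ft_force: [-1.7, 0.3, 4.7]
grip_width: 0.1
```

Call:
{"name": "arm_command", "arguments": {"offset": [[0,0,0.0005],[0,0,0.001],[0,0,0.001]], "spin": [0,0,0], "jaw": [0,0,0]}}

```text
clock: 22.1
tool_pos: [515.4, 82.6, 166.5]
orientation: [[-0.993, 0.12, 0.004], [0.12, 0.993, 0.0], [-0.004, 0.001, -1.0]]
ft_force: [-2.8, -0.4, 5.1]
grip_width: 0.7
```

Call:
{"name": "arm_command", "arguments": {"offset": [[0,0,0.0007],[0,0,0.0014],[0,0,0.0014]], "spin": [0,0,0], "jaw": [0,0,0]}}

```text
clock: 22.48
tool_pos: [515.5, 82.6, 165.7]
orientation: [[-0.993, 0.12, 0.005], [0.12, 0.993, 0.0], [-0.005, 0.001, -1.0]]
ft_force: [-3.4, -1.9, 6.2]
grip_width: 0.5
```

Call:
{"name": "arm_command", "arguments": {"offset": [[0,0,0.0007],[0,0,0.0012],[0,0,0.0012]], "spin": [0,0,0], "jaw": [0,0,0]}}

```text
clock: 22.85
tool_pos: [515.5, 82.6, 165.7]
orientation: [[-0.993, 0.12, 0.006], [0.12, 0.993, 0.0], [-0.006, 0.001, -1.0]]
ft_force: [-4.0, -0.8, 8.9]
grip_width: 0.3
```

It bottomed at the same z of 165.7 with 8.9 N. Releasing and lifting clear.

Call:
{"name": "arm_command", "arguments": {"offset": [[0,0,-0.003],[0,0,-0.008],[0,0,-0.02],[0,0,-0.045],[0.0,0,-0.08],[0,0,-0.11],[0,0,-0.12],[0,0,-0.12]], "spin": [0,0,0,0,0,0,0,0], "jaw": [0,0,0,0,0,0,0,0]}}

```text
clock: 23.85
tool_pos: [515.1, 82.6, 285.7]
orientation: [[-0.993, 0.12, 0.006], [0.12, 0.993, 0.0], [-0.006, 0.001, -1.0]]
ft_force: [0.0, 0.2, 0.0]
grip_width: 0.7
```

```bash
python3 -c "
from h import *
keys('k13');go(HG)
a=cv2.imread('pics/k13top.png')[120:280,160:320];b=cv2.imread('pics/k13side.png')[100:260,200:360]
cv2.imwrite('pics/c13.png',cv2.resize(np.hstack([a,b]),(800,400)))"
```

```text
side g 8 275.0 172.5 [509.   76.3 189. ]
side r 21 265.3 166.5 [512.8 121.5 188.3]
t 23.95 pos [514.6  82.5 284. ] f [0.44 0.45 0.01] jaw 0.4 spin 0.2
  tgt [703.6 137.6 153. ] off [-0.1805  0.0773  0.1317]
```

View pics/c13.png

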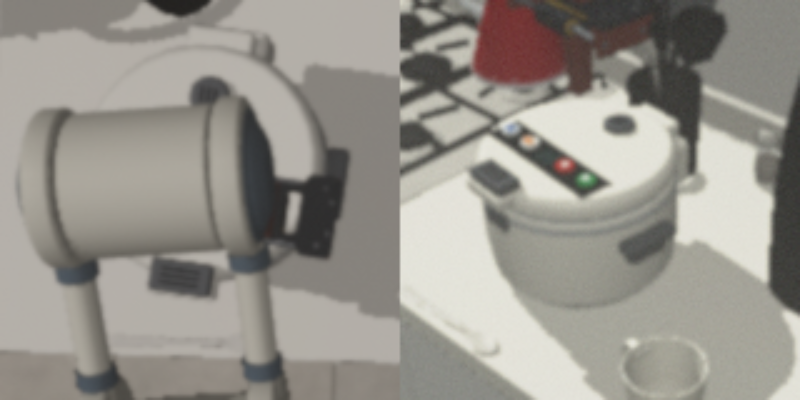

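The lid is shut, all the keys are up, the cooker hasn't moved and the fingers are clear.

```bash
python3 -c "
from bench import bot
print(bot.close_job())"
```

```text
the job is handed in; nothing more can be done
None
```

The eggs are set steaming. With the shut fingertips I pushed the lid down by its tab until it was on its stop. I then pressed and released the steam key, then the start key, and handed the job in at about 24 s.

- **Lid:** it stopped moving and the force then rose at about 1 N per mm to 3.9 N. It stayed down when I let go.
- **Keys:** both bottomed at the same tool height (165.7 mm), where the force rose without further travel, to about 9.6 N for steam and 8.9 N for start. They are up again in the later pictures. I saw no sign that the soup or cancel key was touched.
- **Surroundings:** the red and green keys on the lid measured in the same place before and after the presses, so the cooker did not move noticeably. I saw no change to the mug or the spoon before the cooker. I did not check the egg cups and the other two spoons again, but the arm never went near them.

Two readings disagreed:
- **Tip height:** the real fingertip was about 20 mm above the reported tool position. I noticed when the lid was still slightly open at the height where it should have been shut, and went by force and pictures from then on.
- **Side camera:** its depth readings were off by about 5 to 8 mm compared with the top camera. I lined up on the keys with that allowed for.

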